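# Gauge and unload two cast feet from an open mould

## Task

Starting with the foot at the mould's red end, try the green-handled pin gauge in the hole of each orange foot while it still lies in the mould: let it sink well in if it goes, or press it lightly against the mouth if it does not, and never force it; then stand the gauge back in its wooden holder. Lift both feet out of the mould and set them down, not drop them, flat and right way up on the tray floors: the foot that the gauge enters into the blue tray, the foot that it does not enter into the yellow tray. Leave the other things on the bench where they are.

Things in the scene. Friction and masses are not known exactly. Their poses are not given: they have to be found in the camera images.
- mould: aluminium block 112 (x) x 200 (y) x 26 mm high, fixed, with two open rectangular cavities side by side along its y, each 84 (x) x 54 (y) and 20 mm deep (2 mm clear of the foot all round); its +y end is painted red. Origin: centre of the underside, z up
- cavity_red (a point): centre of the floor of the cavity at the red end (50 mm to +y of the mould's centre, 6 mm above the table)
- cavity_plain (a point): centre of the floor of the other cavity (50 mm to -y of the mould's centre)
- foot_a: orange cast foot: base 80 (x) x 50 (y) x 20 mm high, on it a square boss 36 x 36 mm rising a further 28 mm, and low ribs (8 wide, 12 high) along x beside the boss; a vertical through hole in the boss. Origin: centre of the underside, z up. About 130 g. Loose in a mould cavity (which of the two varies), the boss standing 28 mm proud of the mould's top: pinch the boss along y and lift straight up
- foot_b: the second orange cast foot, same outside: base 80 (x) x 50 (y) x 20 mm high, on it a square boss 36 x 36 mm rising a further 28 mm, and low ribs (8 wide, 12 high) along x beside the boss; a vertical through hole in the boss. Origin: centre of the underside, z up. About 130 g. Loose in a mould cavity (which of the two varies), the boss standing 28 mm proud of the mould's top: pinch the boss along y and lift straight up
- foot_a_hole (a point): centre of the hole's mouth at the top of foot_a, 48 mm above its underside; z up. Of the two feet one has a 16 mm hole (the gauge drops in up to its collar), the other a 10 mm hole (only the first 2 to 3 mm of the nose enter): the gauge tells which
- foot_b_hole (a point): centre of the hole's mouth at the top of foot_b, 48 mm above its underside; z up. Of the two feet one has a 16 mm hole (the gauge drops in up to its collar), the other a 10 mm hole (only the first 2 to 3 mm of the nose enter): the gauge tells which
- gauge: pin gauge upright in its holder: steel pin 12 mm across, 38 long, nose tapering to 6.5 mm over the last 4 mm; above it a round steel collar 32 mm across, 6 thick; above that a green square handle 20 x 20 x 50 mm (94 mm in all, about 80 g). Origin: tip of the pin; z up along the handle, x and y square to the handle's sides
- gauge_tip (a point): tip of the pin (the body's origin)
- holder: wooden block 60 x 60 x 45 mm high, fixed, with a vertical 17 mm through hole in its middle. The gauge's collar rests on its top, the pin's tip then 7 mm above the table. Origin: centre of the underside
- holder_hole0 (a point): centre of the holder's hole at its top, 45 mm above the table
- tray_blue: blue open tray, outside 160 x 160 mm, 45 high, walls and floor 5 mm thick; fixed to the table. Origin: centre of the underside, x and y along its sides, z up
- tray_yellow: yellow open tray, outside 160 x 160 mm, 45 high, walls and floor 5 mm thick; fixed to the table. Origin: centre of the underside, x and y along its sides, z up
- bolt_jar: bystander, to be left alone: clear jar with steel lid, 60 mm across, 85 mm tall
- spray_can: bystander, to be left alone: white and green can, 52 mm across, 130 mm tall
- screwdriver: bystander, to be left alone: screwdriver lying flat, some 200 mm long
- pipe_collar: bystander, to be left alone: steel ring, 60 mm across, 30 mm tall
- spatula: bystander, to be left alone: spatula, 200 mm long, lying flat
- batten: bystander, to be left alone: small wooden batten, 120 x 28 x 18 mm
- pipe_offcut: bystander, to be left alone: steel pipe offcut, 27 mm across, 140 mm long, lying

How it is judged:
By the outcome, as a careful person would: the job done as asked, in the order asked, and still so for the second after the job is handed in, with the robot touching nothing.
It also fails if it takes over 67 s, if anything falls off the work surface, if the arm or the gripper's body presses on something with over 40 N, if the wrist force passes 120 N, or if a joint passes its speed limit or range.

## Robot

A 6-joint arm with a two-finger parallel gripper is mounted at the origin on the work surface. World frame = base frame: x ahead of the robot, y to its left, z up, the work surface at z = 0. Lengths are in m, angles in degrees, forces in N, time in s.
With the tool pointing down it reaches from about 0.35 to 0.875 m from the base axis. Payload 4.2 kg.
Tool frame: the origin (TCP) lies midway between the tips of the shut fingers; the grasp point (between the pads) lies 19 mm behind it; z points along the fingers, y is the line along which they close (so a half turn about z gives the same grasp; the last joint's range is limited). The gripper opens to 87 mm and grips with 3 to 60 N. Pads are 19 mm wide; open, the fingers measure 117 mm over their backs; the gripper's body (75 mm by 190 mm) begins 51 mm behind the grasp point.
Start: joints at [89.187, 22.042, 0.453, 0, -68.411, -14.817], TCP at [0.168, 0.602, 0.223] pointing down, gripper open.
Joint ranges: [-179.83, 179.83], [-69.29, 118.12], [-61.27, 80.66], [-181.25, 117.63], [-171.15, -9.14], [-177.46, 177.46]. Speed limits (degrees/s): [159.86, 159.86, 180, 180, 180, 180].

## Interface

Orientations are given as [roll, pitch, yaw] about the fixed x, y, z axes, in that order (R = Rz(yaw) Ry(pitch) Rx(roll)).
In Python, from workcell import env gives the robot as it stands. The module is installed in compiled form; this text tells all that it offers. Calls block until the motion is done:
- env.goto(position, orientation): joint-space move of the TCP to a pose.
- env.move_straight(position, rotation=None, rate=0.15, force_limit=None): straight line of the TCP; rotation=None keeps the orientation; rate is the mean speed in m/s. With force_limit (N) it stops when the force on the tool has changed by that much, and returns True; else False.
- env.set_joints(angles): joint-space move.
- env.gripper_to(opening, grasp_force=None): opening from 0.0 (shut) to 1.0 (fully open); grasp_force is the grip in N (None keeps the last); returns when the fingers have stopped.
- env.dwell(seconds).
- env.inverse_kinematics(position, orientation): joint angles nearest the present ones, or None.
- env.read_state(): the state.
- env.grab_frame(name): name is "side" or "top" or "wrist"; returns a dict with "image" (384x512x3 uint8, blue, green, red), "fx", "fy", "cx", "cy" (pixels), "D" ([k1, k2, p1, p2, k3] as OpenCV has them; the pictures are not rectified), "position" and "orientation" of the camera in the world. Camera axes: x right, y up, looking along -z (the intrinsics and any distortion apply to the point x, -y, -z); pixel columns grow to the right and rows downward; lengths in m; the calibration is good to about 2 mm. A picture is of the moment at which its call begins. There is no depth.
A pose or a line that the arm cannot do raises env.Unreachable and nothing moves.
- env.close_job(): hands the job in, once; it reports no verdict.
Trained networks look in a picture, given as the dict that the camera call returned (one of the last four; its "shot" number tells which), for a name from the list of things; names that differ only in an ending like _2 or _b are one class to them, and where a whole thing is asked for, a point or a joint stands for the part that bears it (a point fixed in the world has none). Each returns a list of dicts, best first, with "score" (0 to 1); they miss things now and then, are a little off and sometimes report something else, mostly with a low value. They report only what shows in the picture. A call takes as long as a camera call.
- env.search_frame(picture, thing): "xyz" ([x, y, z] in m, in world coordinates, good to about 4 mm: the middle of the surface that is visible of it).
- env.trace(picture, thing): "mask" (384x512 bool, what is visible of it).
The state is a dict: "clock": time; "joint_positions": joint angles; "qvel": joint speeds; "joint_torque": joint torques, N m; "position": TCP position; "tool_rot": TCP orientation; "force": force on the tool from outside, world axes, zero at the start; "wrist_torque": the same for the moment, N m; "opening": opening from 0.0 (shut) to 1.0 (fully open).
Only numpy, scipy, OpenCV 4.12 (cv2) and the standard library are available. Lean on these libraries where they do the work, as an engineer would, in place of code of your own. Each camera call takes 0.05 s, during which the arm holds its last target. There are 200 camera calls.

## Working session

There is one attempt and no reset: what is moved stays moved. The work goes in short steps, each a Python script; the robot and the scene stay as the last script left them, time stands still between calls to the robot, and variables do not carry over. Pictures are saved under pics/ and viewed, on a budget of 10 in all, crops included, one or two more only if the job needs it, and the job is handed in when it is done.

```bash
mkdir -p pics; ls; python3 - <<'E'
from workcell import env
import cv2,numpy as np
s=env.read_state(); print(s['clock'],s['position'],s['tool_rot'],s['opening'])
fs={}
for n in ["top","side"]:
    f=env.grab_frame(n); fs[n]=f; cv2.imwrite(f'pics/{n}0.png',f['image']); print(n,f['fx'],f['fy'],f['cx'],f['cy'],f['D'],f['position'],f['orientation'])
for t in ["mould","foot_a","gauge","holder","tray_blue","tray_yellow"]:
  for n in fs:
    print(t,n,[(np.round(d['xyz'],3).tolist(),round(d['score'],2)) for d in env.search_frame(fs[n],t)])
E
```

```text
pics
0.0 [0.16821213 0.60127301 0.22145702] [ 1.79871876e+02 -4.09412838e-03 -1.56423628e+01] 1.0011288798562883
top 363.70004768455203 363.70004768455203 258.3965445704634 195.96604444857104 [0.03406025 0.         0.         0.         0.        ] [ 0.35117297 -0.00801914  1.00002764] [ 12.18385945  -0.20952822 -87.66644076]
side 404.7244473382039 404.7244473382039 247.31102248468972 194.23388468540577 [-0.11887995  0.          0.          0.          0.        ] [0.14977509 0.63491451 0.73771729] [  47.59052072    0.42957812 -146.78657696]
mould top [([0.601, 0.026, 0.026], 0.75)]
mould side [([0.583, 0.048, 0.029], 0.55)]
foot_a top [([0.601, 0.078, 0.024], 0.93), ([0.596, -0.019, 0.027], 0.83), ([0.73, 0.343, 0.028], 0.63), ([0.271, -0.268, 0.002], 0.62)]
foot_a side [([0.592, 0.082, 0.035], 0.95), ([0.59, -0.01, 0.036], 0.62), ([0.784, 0.062, 0.059], 0.47)]
gauge top [([0.431, 0.052, 0.102], 0.5)]
gauge side [([0.429, 0.06, 0.074], 0.61)]
holder top [([0.431, 0.048, 0.043], 0.66)]
holder side [([0.423, 0.071, 0.039], 0.86)]
tray_blue top [([0.47, 0.335, 0.005], 0.57)]
tray_blue side [([0.474, 0.322, 0.003], 0.68)]
tray_yellow top [([0.562, -0.317, 0.007], 0.55)]
tray_yellow side [([0.823, -0.102, 0.018], 0.73), ([0.56, -0.32, 0.014], 0.71), ([0.585, 0.044, 0.026], 0.2)]
```

View pics/top0.png

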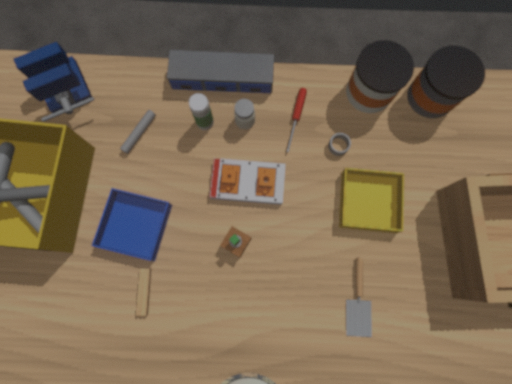

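View pics/side0.png

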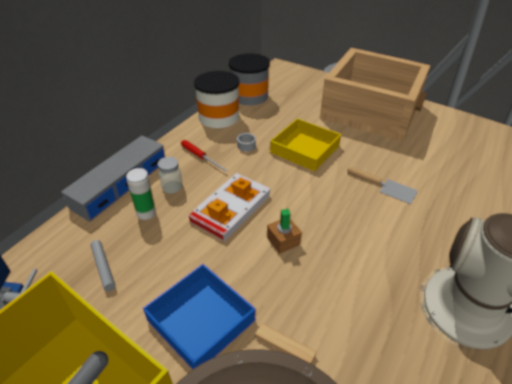

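The top view shows the mould at about (248,181) with its red end on the left (+y). The feet are at (230,178) and (266,180), the gauge is at (235,243), the blue tray at (132,225) and the yellow tray at (372,200). Next I take a close look with the wrist camera.

```bash
python3 - <<'E'
from workcell import env
import cv2,numpy as np
from scipy.spatial.transform import Rotation as R
env.goto([0.50,0.04,0.30],[180,0,0]); 
s=env.read_state(); print(s['clock'],s['position'],s['tool_rot'],s['joint_positions'])
f=env.grab_frame("wrist"); cv2.imwrite('pics/w1.png',f['image'])
np.save('w1.npy',f,allow_pickle=True)
print(f['fx'],f['cx'],f['cy'],f['D'],f['position'],f['orientation'])
for t in ["mould","foot_a","foot_a_hole","gauge","holder"]:
    print(t,[(np.round(d['xyz'],3).tolist(),round(d['score'],2)) for d in env.search_frame(f,t)])
E
```

```text
3.0417 [0.5000532  0.04058532 0.29982778] [1.79998999e+02 1.44685995e-02 5.09056636e-02] [ 2.32103574e+01  7.09722423e+00 -8.70571388e+00 -4.95753530e-03
 -7.42107581e+01  6.68418979e+01]
280.1324065377467 258.67285585457756 187.96739534151462 [0.02052143 0.         0.         0.         0.        ] [0.58080781 0.04021868 0.46220981] [-1.69255694e+01  3.90995358e-02 -8.99434668e+01]
mould [([0.605, 0.028, 0.029], 0.55), ([0.702, -0.086, 0.015], 0.41)]
foot_a [([0.608, 0.077, 0.026], 0.79), ([0.34, 0.276, 0.011], 0.59), ([0.599, -0.016, 0.027], 0.55)]
foot_a_hole [([0.605, -0.016, 0.025], 0.71)]
gauge [([0.442, 0.056, 0.084], 0.62)]
holder [([0.445, 0.053, 0.047], 0.82)]
```

View pics/w1.png

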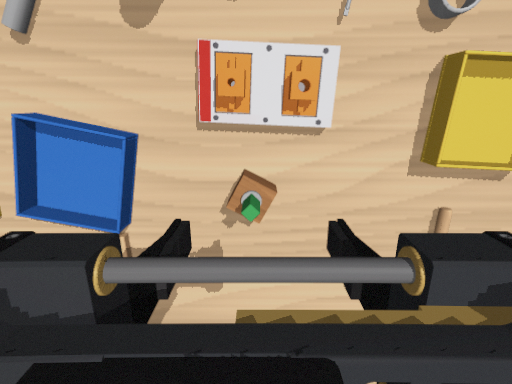

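The wrist view shows the mould at about (268,84) with the red end on the left. The holes are near (232,83) and (304,87), and the gauge handle is at (251,207), turned about 30°. I take two closer frames for exact positions.

```bash
cat > h.py <<'E'
from workcell import env
import cv2,numpy as np
from scipy.spatial.transform import Rotation as R
def K(f): return np.array([[f['fx'],0,f['cx']],[0,f['fy'],f['cy']],[0,0,1.]])
def p2w(f,px,z):
    u=cv2.undistortPoints(np.array(px,float).reshape(-1,1,2),K(f),np.array(f['D'])).reshape(-1,2)
    d=np.c_[u[:,0],-u[:,1],-np.ones(len(u))]@R.from_euler('xyz',f['orientation'],degrees=True).as_matrix().T
    c=np.array(f['position']); return c+d*((z-c[2])/d[:,2])[:,None]
def w2p(f,P):
    q=(np.atleast_2d(P)-f['position'])@R.from_euler('xyz',f['orientation'],degrees=True).as_matrix()
    q=q*[1,-1,-1]; return cv2.projectPoints(q,np.zeros(3),np.zeros(3),K(f),np.array(f['D']))[0].reshape(-1,2)
def crop(f,u,v,w=50,h=40,s=5):
    return cv2.resize(f['image'][v-h:v+h,u-w:u+w],None,fx=s,fy=s,interpolation=cv2.INTER_CUBIC)
E
python3 - <<'E'
from h import *
env.goto([0.52,0.03,0.17],[180,0,0]); env.dwell(.2)
f=env.grab_frame("wrist"); np.save('w2.npy',f,allow_pickle=True)
env.goto([0.40,0.05,0.22],[180,0,0]); env.dwell(.2)
g=env.grab_frame("wrist"); np.save('w3.npy',g,allow_pickle=True)
print(env.read_state()['clock'],env.read_state()['joint_positions'])
a=w2p(f,[.603,.028,.04])[0].astype(int); b=w2p(g,[.438,.055,.08])[0].astype(int); print(a,b)
A=f['image'][a[1]-80:a[1]+80,a[0]-130:a[0]+130]; B=g['image'][b[1]-40:b[1]+40,b[0]-65:b[0]+65]
cv2.imwrite('pics/w23.png',np.vstack([cv2.resize(A,(572,352),interpolation=cv2.INTER_CUBIC),cv2.resize(B,(390,240),interpolation=cv2.INTER_CUBIC)]) if 0 else np.vstack([cv2.resize(A,(520,320),interpolation=cv2.INTER_CUBIC),cv2.copyMakeBorder(cv2.resize(B,(390,240),interpolation=cv2.INTER_CUBIC),0,0,0,130,0)]))
E
```

```text
5.025 [ 3.04322701e+01 -5.73341357e-02 -2.82948745e+01 -1.07115422e-03
 -6.18407454e+01  5.95238761e+01]
[261 102] [253 144]
```

View pics/w23.png

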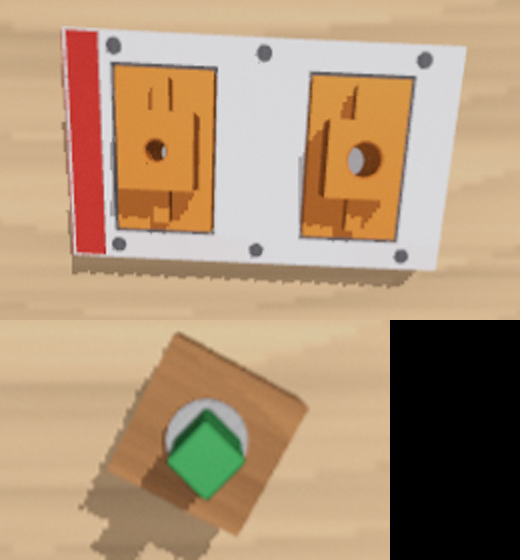

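The close view shows the left (red-end) hole small, about 21 px across centred at (156,150). The right hole is bigger, about 36 px at (364,160). The gauge handle's top face is centred near (206,455), turned about 45° in the picture. Now I compute world positions and check them against the given sizes.

```bash
python3 - <<'E'
from h import *
f=np.load('w2.npy',allow_pickle=True).item(); g=np.load('w3.npy',allow_pickle=True).item()
A=lambda p:(np.array(p,float)-.5)/2+[131,22]
B=lambda p:(np.array(p,float)-.5)/3+[188,104]
c=p2w(f,A([[65,28],[466,46],[436,270],[76,254]]),.026); print('mould corners',c[:,:2].round(4).tolist(),'ctr',c.mean(0).round(4))
L=lambda i,j:np.linalg.norm(c[i]-c[j]).round(4); print('sides',L(0,1),L(3,2),L(0,3),L(1,2))
e=(c[0]+c[3]-c[1]-c[2]); print('yaw',np.degrees(np.arctan2(-e[0],e[1])))
for n,h in (('red',[156,150]),('plain',[364,160])): print(n,'hole',p2w(f,A(h),.054).round(4))
# foot base outlines at z=.026
for n,q in (('red',[[112,63],[217,67],[213,233],[117,229]]),('plain',[[310,73],[415,77],[396,241],[301,237]])):
    w=p2w(f,A(q),.026); print(n,w.mean(0).round(4),[np.linalg.norm(w[i]-w[i-1]).round(4) for i in range(4)])
for im,fr in (('f',f),('g',g)):
    hsv=cv2.cvtColor(fr['image'],cv2.COLOR_BGR2HSV)
    if im=='g':
        m=((hsv[...,0]>55)&(hsv[...,0]<85)&(hsv[...,1]>120)&(hsv[...,2]>140)).astype(np.uint8); m[:104]=0;m[184:]=0;m[:,:188]=0;m[:,318:]=0
        cn=max(cv2.findContours(m,0,cv2.CHAIN_APPROX_NONE)[0],key=cv2.contourArea)
        w=p2w(g,cn.reshape(-1,2),.101)[:,:2]; print('handle',[np.round(x,2) for x in cv2.minAreaRect((w*1000).astype(np.float32))])
hc=p2w(g,B([[178,332-320],[308,405-320],[238,535-320],[107,468-320]]),.045); print('holder',hc.round(4).tolist(),hc.mean(0))
for n in (f,g):
  for t in ['gauge','holder','foot_a_hole']:
    pass
E
```

```text
mould corners [[0.665, 0.1245], [0.657, -0.0735], [0.5451, -0.0695], [0.5538, 0.1297]] ctr [0.6052 0.0278 0.026 ]
sides 0.1982 0.1995 0.1113 0.112
yaw -2.4018212361265663
red hole [[0.6077 0.0781 0.054 ]]
plain hole [[ 0.6033 -0.0212  0.054 ]]
red [0.6076 0.0782 0.026 ] [np.float64(0.0821), np.float64(0.0526), np.float64(0.0825), np.float64(0.0523)]
plain [ 0.6032 -0.0216  0.026 ] [np.float64(0.0819), np.float64(0.0529), np.float64(0.0821), np.float64(0.0521)]
handle [array([435.33,  52.06]), array([17.91, 18.67]), np.float64(44.63)]
holder [[0.4754, 0.0629, 0.045], [0.4477, 0.012, 0.045], [0.3948, 0.0392, 0.045], [0.4227, 0.0923, 0.045]] [0.4351726  0.05158976 0.045     ]
```

Measurements agree with the given sizes: mould sides 198–200 × 111–112 mm, and the handle centre within 1 mm of the holder centre. The mould is turned −2.4°. I'll pick up the gauge and check it above the red-end hole.

```bash
cat >> h.py <<'E'
G=np.array([.4353,.0518]); RED=np.array([.6077,.0782]); PL=np.array([.6033,-.0212]); T=.053
def st(m=''):
    s=env.read_state(); print(m,'t',round(s['clock'],2),'p',s['position'].round(4),'F',np.round(s['force'],1),'open',round(s['opening'],3)); return s
E
python3 - <<'E'
from h import *
o=[180,0,45]
for P in ([*G,.06],[*RED,.13],[*PL,.13]): print([np.round(env.inverse_kinematics(P,[180,0,y]),0).tolist() for y in (45,-45)])
env.gripper_to(.6)
env.goto([*G,.13],o); env.move_straight([*G,.06],rate=.12); st('down')
env.gripper_to(0,25); st('grip')
env.move_straight([*G,.135],rate=.15); st('up')
env.move_straight([*RED,.135],rate=.25); env.dwell(.2); st('red')
f=env.grab_frame('wrist'); np.save('w4.npy',f,allow_pickle=True)
a=w2p(f,[*RED,.07])[0].astype(int); print(a); cv2.imwrite('pics/w4.png',crop(f,a[0],a[1],80,60,5))
print(w2p(f,[[*RED,.054],[*RED,.082]]))
E
```

```text
[[28.0, 16.0, -37.0, 0.0, -37.0, 107.0], [28.0, 16.0, -37.0, 0.0, -37.0, 17.0]]
[[22.0, 25.0, -9.0, 0.0, -56.0, 113.0], [22.0, 25.0, -9.0, 0.0, -56.0, 23.0]]
[[13.0, 24.0, -10.0, 0.0, -56.0, 122.0], [13.0, 24.0, -10.0, 0.0, -56.0, 32.0]]
down t 7.44 p [0.4359 0.0521 0.0607] F [-0.9  0.1  0.4] open 0.599
grip t 8.1 p [0.4353 0.0518 0.0601] F [-0.  -0.2  1.7] open 0.229
up t 8.75 p [0.4345 0.0515 0.1342] F [ 0.7  0.3 -0.9] open 0.228
red t 9.8 p [0.6067 0.0781 0.1354] F [ 0.7  0.5 -0.8] open 0.225
[258 199]
[[258.66071911 193.67863146]
 [258.63751034 204.27090009]]
```

View pics/w4.png

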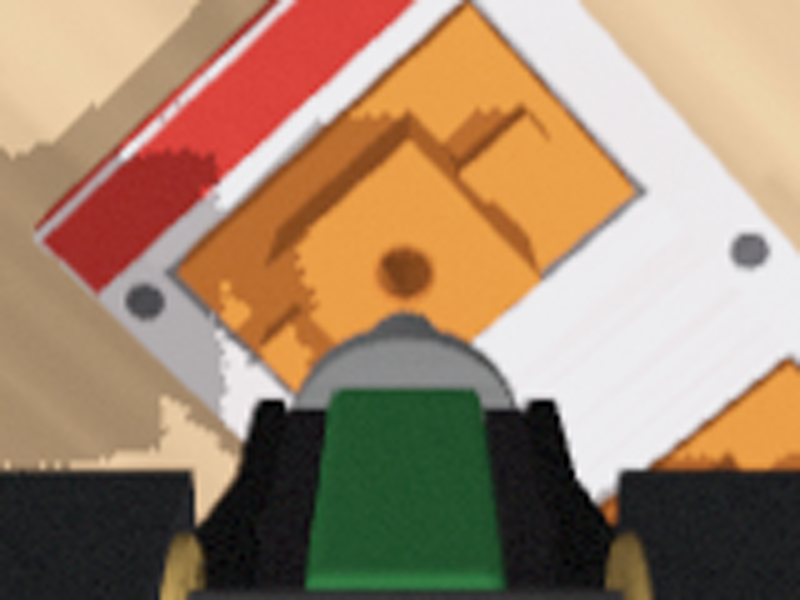

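The gauge is held square, and the hole sits at crop (406,272), within 0.5 px of my prediction, so I start the test.

```bash
python3 - <<'E'
from h import *
env.move_straight([*RED,.112],rate=.1); env.dwell(.2); st('pre')
r=env.move_straight([*RED,.075],rate=.025,force_limit=4); s=st(f'RED stop={r}'); print('tip depth mm',(.054-(s['position'][2]-T))*1000)
if r: env.dwell(.15); st('hold')
env.move_straight([*RED,.135],rate=.15); st()
E
```

```text
pre t 10.43 p [0.6081 0.0784 0.1127] F [ 1.4 -0.3 -0.6] open 0.229
RED stop=True t 11.03 p [0.6076 0.0787 0.1042] F [-0.4  1.7  2.4] open 0.228
tip depth mm 2.8495917932733623
hold t 11.18 p [0.6076 0.0787 0.1041] F [-0.2  2.3  2.8] open 0.229
 t 11.53 p [0.6075 0.0781 0.1348] F [-0.  -0.4 -1.5] open 0.229
```

The gauge stopped at 2.8 mm, so it does not enter the red-end foot (10 mm hole). Now the other foot.

```bash
python3 - <<'E'
from h import *
env.move_straight([*PL,.135],rate=.2); env.move_straight([*PL,.112],rate=.1); env.dwell(.2); st('pre')
r=env.move_straight([*PL,.074],rate=.04,force_limit=4); s=st(f'PLAIN stop={r}'); print('tip depth mm',(.054-(s['position'][2]-T))*1000)
np.save('last.npy',r)
if not r:
    env.dwell(.15); st('hold')
    env.move_straight([*PL,.135],rate=.12); st()
E
```

```text
pre t 12.77 p [ 0.6038 -0.0208  0.1127] F [-0.  -0.6 -1.1] open 0.23
PLAIN stop=False t 13.87 p [ 0.6036 -0.0212  0.0743] F [ 0.7  0.1 -0.5] open 0.23
tip depth mm 32.68361890668288
hold t 14.02 p [ 0.6035 -0.0212  0.0743] F [ 0.1 -1.1 -1.5] open 0.227
 t 14.68 p [ 0.6027 -0.0212  0.1344] F [-0.4 -0.1 -1.8] open 0.232
```

It sank 33 mm freely, so this is the blue-tray foot. I return the gauge to its holder and check.

```bash
python3 - <<'E'
from h import *
env.move_straight([*G,.135],rate=.25); env.move_straight([*G,.115],rate=.1); env.dwell(.2); st('pre')
r=env.move_straight([*G,.068],rate=.06,force_limit=5); s=st(f'in {r}')
if s['position'][2]<.075:
    r=env.move_straight([*G,.0585],rate=.02,force_limit=3); s=st(f'seat {r}')
    env.gripper_to(.5); env.dwell(.1); env.move_straight([*G,.15],rate=.15); st('up')
    env.goto([.42,.05,.22],[180,0,0]); env.dwell(.2)
    f=env.grab_frame('wrist'); np.save('w5.npy',f,allow_pickle=True)
    hsv=cv2.cvtColor(f['image'],cv2.COLOR_BGR2HSV); m=((hsv[...,0]>55)&(hsv[...,0]<85)&(hsv[...,1]>120)&(hsv[...,2]>140)).astype(np.uint8)
    u=w2p(f,[*G,.101])[0].astype(int); k=np.zeros_like(m); k[u[1]-40:u[1]+40,u[0]-40:u[0]+40]=1; m*=k
    cn=max(cv2.findContours(m,0,cv2.CHAIN_APPROX_NONE)[0],key=cv2.contourArea)
    print('handle',cv2.minAreaRect((p2w(f,cn.reshape(-1,2),.101)[:,:2]*1000).astype(np.float32)))
    cv2.imwrite('pics/w5.png',crop(f,u[0],u[1]-30,150,75,3))
for P in ([*RED,.03],[*PL,.03],[.562,-.317,.03],[.47,.335,.03]):
  for y in (-2.4,177.6): print(np.round(env.inverse_kinematics(P,[180,0,y]),0).tolist(),end=' ')
E
```

```text
pre t 16.11 p [0.4359 0.0519 0.1154] F [-0.5 -0.8 -1.4] open 0.231
in False t 17.04 p [0.4356 0.0519 0.0682] F [ 0.4 -0.7 -0.8] open 0.226
seat True t 17.48 p [0.4353 0.0518 0.06  ] F [-0.8 -0.   4.1] open 0.228
up t 19.05 p [0.4346 0.0516 0.1493] F [-0.4 -0.  -0.4] open 0.497
handle ((435.9648742675781, 51.02470779418945), (18.262897491455078, 19.101593017578125), 45.266571044921875)
[22.0, 32.0, -14.0, 0.0, -44.0, 65.0] [22.0, 32.0, -14.0, -0.0, -44.0, -115.0] [13.0, 31.0, -15.0, 0.0, -43.0, 74.0] [13.0, 31.0, -15.0, -0.0, -43.0, -106.0] [-15.0, 34.0, -9.0, 0.0, -47.0, 103.0] [-15.0, 34.0, -9.0, -0.0, -47.0, -77.0] [52.0, 29.0, -19.0, 0.0, -41.0, 36.0] [52.0, 29.0, -19.0, -0.0, -41.0, -144.0]
```

View pics/w5.png

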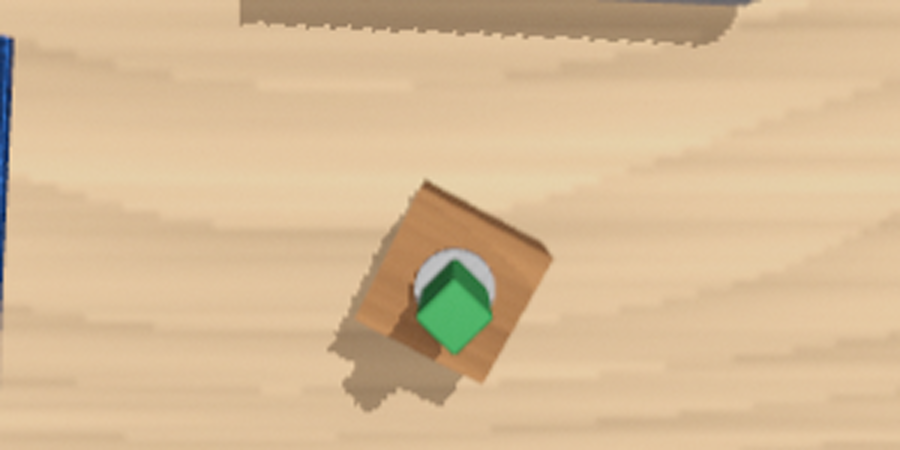

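The gauge is back upright, with its handle at (436,51) mm against (435,52) before. Next I locate the tray centres and move the red-end foot to yellow.

```bash
cat >> h.py <<'E'
YAW=-2.4
def pick(P,z=.030):
    o=[180,0,YAW]; env.gripper_to(.75)
    env.goto([*P,.13],o); env.move_straight([*P,z],rate=.12); st('at boss')
    env.gripper_to(0,30); st('grip'); env.move_straight([*P,z+.03],rate=.05); s=st('lift30'); 
    env.move_straight([*P,.13],rate=.15); return st('up')
def place(Q):
    env.move_straight([*Q,.13],rate=.3); env.dwell(.15); env.move_straight([*Q,.04],rate=.15); env.dwell(.15); st('pre')
    r=env.move_straight([*Q,.025],rate=.02,force_limit=3); st(f'down {r}')
    env.gripper_to(.62); env.move_straight([*Q,.15],rate=.15); st('away')
E
python3 - <<'E'
from h import *
t=cv2.imread('pics/top0.png'); f=env.grab_frame('top')
for n,q in (('blue',[[112,190],[171,208],[152,260],[94,242]]),('yellow',[[342,170],[404,170],[402,233],[341,230]])):
    w=p2w(f,q,.045); print(n,w.mean(0).round(3),[np.linalg.norm(w[i]-w[i-1]).round(3) for i in range(4)])
    if n=='yellow': Y=w.mean(0)[:2]
print('d',np.linalg.norm(Y-[.562,-.317]))
s=pick(RED)
if .36<s['opening']<.48 and np.linalg.norm(Y-[.562,-.317])<.02: place((Y+[.562,-.317])/2)
E
```

```text
blue [0.467 0.325 0.045] [np.float64(0.143), np.float64(0.167), np.float64(0.142), np.float64(0.159)]
yellow [ 0.558 -0.307  0.045] [np.float64(0.164), np.float64(0.168), np.float64(0.173), np.float64(0.159)]
d 0.010147612185261176
at boss t 22.67 p [0.6084 0.0785 0.031 ] F [-0.6 -0.1  0.6] open 0.749
grip t 23.28 p [0.6078 0.0782 0.0301] F [-0.4 -0.1  0.6] open 0.414
lift30 t 24.03 p [0.6075 0.0782 0.0599] F [ 0.  -0.1 -1.4] open 0.41
up t 24.65 p [0.6069 0.0781 0.1291] F [ 0.2  1.  -0.9] open 0.41
pre t 27.16 p [ 0.5612 -0.3125  0.0415] F [ 0.2 -0.1 -2. ] open 0.413
down True t 27.73 p [ 0.5602 -0.3122  0.0291] F [-0.9  0.7  3.8] open 0.413
away t 29.33 p [ 0.5595 -0.3119  0.1489] F [ 0.2 -1.  -0.6] open 0.621
```

The red-end foot touched down at the expected height (TCP 29.1 mm against 29). Now the other foot.

```bash
python3 - <<'E'
from h import *
s=pick(PL)
if .36<s['opening']<.48: place([.468,.33])
env.goto([.40,.10,.32],[180,0,0]); env.dwell(.2); st()
f=env.grab_frame('top'); g=env.grab_frame('side'); w=env.grab_frame('wrist')
cv2.imwrite('pics/end.png',np.hstack([crop(f,250,200,200,100,2)[:, :400],crop(f,250,200,200,100,2)[:,400:]])); cv2.imwrite('pics/side_end.png',g['image'])
for n in (f,g): print([(np.round(d['xyz'],3).tolist(),round(d['score'],2)) for d in env.search_frame(n,'foot_a')])
E
```

```text
at boss t 32.0 p [ 0.604  -0.0213  0.0307] F [ 0.5 -1.1  0.3] open 0.748
grip t 32.62 p [ 0.6034 -0.0212  0.0302] F [-0.1  0.5  0.7] open 0.409
lift30 t 33.37 p [ 0.6031 -0.0212  0.0599] F [-0.3 -0.6 -1.1] open 0.41
up t 33.98 p [ 0.6025 -0.0212  0.1291] F [ 0.   0.4 -1.6] open 0.411
pre t 36.44 p [0.4687 0.3307 0.0413] F [ 0.5  0.7 -0.4] open 0.413
down True t 37.0 p [0.4679 0.3299 0.0291] F [0.2 0.6 4. ] open 0.413
away t 38.61 p [0.4674 0.3295 0.149 ] F [-0.5 -0.3 -0. ] open 0.619
 t 39.94 p [0.4002 0.1006 0.3189] F [-0.4  0.4  0.1] open 0.62
[([0.549, -0.305, 0.022], 0.7)]
[([0.454, 0.339, 0.028], 0.8), ([0.543, -0.3, 0.022], 0.77)]
```

View pics/end.png

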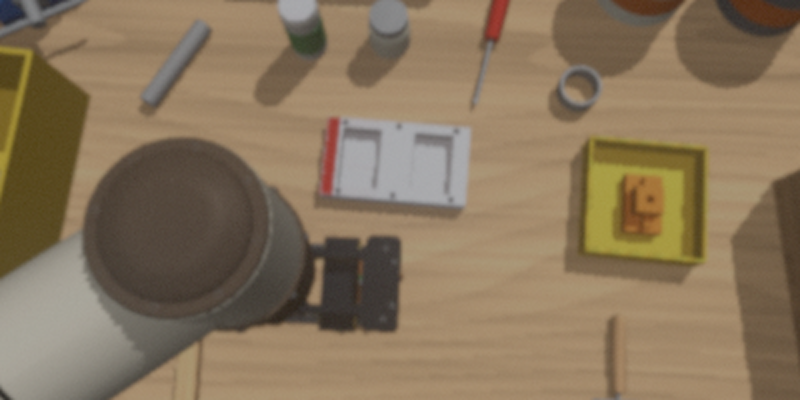

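View pics/side_end.png

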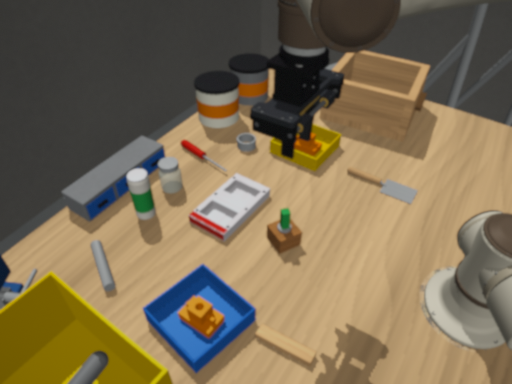

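The pictures show the mould empty and both feet flat and upright, in the blue tray (200,317 side) and the yellow tray (643,205 top). The gauge is upright in its holder (285,230), and the bystanders have not moved. I hand the job in.

```bash
python3 -c "
from workcell import env
print(env.close_job())"
```

```text
the job is handed in; nothing more can be done
None
```

The job is done and handed in at about 40 s on the robot's clock, against the 67 s limit.

- **Gauge test:** I tried the red-end foot first. The gauge stopped 2.8 mm in under light contact (4 N limit), so it does not enter. In the other foot it sank 33 mm with no resistance.
- **Gauge return:** It stands upright in its holder again. A close picture put the handle within about 1 mm of where it was at the start.
- **Feet:** The red-end foot is in the yellow tray and the other foot is in the blue tray. Each was lowered until it touched down, with the tool at 29.1 mm against 29 mm expected, and only then released.
- **Last pictures:** The mould is empty, both feet lie flat and right way up, and the other things on the bench are where they were. The arm hid the blue tray in the last top view, so that foot was confirmed in the side view only.

The tray centres from two methods differed by about 10 mm. I used points between the two, which was well within the room the trays allow. No check failed.

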